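# Start the ultrasonic parts cleaner

## Task

Start up the parts cleaner: push the yellow mains rocker fully over to on (press down its raised end, the one with the black stripe), then the blue pump rocker in the same way, and then press the green start button fully in and keep it in for a good second before letting go. Both rockers must stay on at the end; keep to this order, do not press the red stop button, and leave the bush, the bracket and the can standing where they are.

Things in the scene. Friction and masses are not known exactly. Their poses are not given: they have to be found in the camera images.
- cleaner: ultrasonic parts cleaner, steel box 300 (its x) x 420 (y) x 130 mm high, fixed. Origin: centre of its underside; x points from its control deck (robot side) to its lid, z up. On the flat top: a row of four control plates along y, 90 mm to the near side of the centre, 80 mm apart, in any order; on the far half a shut lid whose black bow handle reaches 165 mm above the bench
- mains_plate: fixed black control plate, 94 mm (x) x 66 mm (y) x 8 mm, on the cleaner's deck, carrying the yellow mains rocker, whose hinge lies along y, 22 mm above this origin; origin: centre of its underside, 130 mm above the bench; axes parallel to the cleaner's
- pump_plate: fixed black control plate, 94 mm (x) x 66 mm (y) x 8 mm, on the cleaner's deck, carrying the blue pump rocker, whose hinge lies along y, 22 mm above this origin; origin: centre of its underside, 130 mm above the bench; axes parallel to the cleaner's
- mains (a joint): yellow (mains) rocker switch: hinge angle in rad, 0 = fully off (its near end, towards the robot side of the cleaner, stands up), 0.44 = fully on (near end down, against its stop). It starts at 0 to 0.05, stays where it is left, and about 2 N straight down on the spot of point mains_on_end moves it
- mains_on_end (a point): spot to press on the yellow (mains) rocker: top face of its paddle (60 x 32 x 10 mm, long along the cleaner's x), 24 mm from the hinge towards the near end with the black stripe. About 162 mm above the bench when off; sinks 10 mm nearly straight down to 152 mm when on. Its x axis runs along the paddle away from the near end and tilts with it (13 degrees)
- pump (a joint): blue (circulation pump) rocker switch: hinge angle in rad, 0 = fully off (its near end, towards the robot side of the cleaner, stands up), 0.44 = fully on (near end down, against its stop). It starts at 0 to 0.05, stays where it is left, and about 2 N straight down on the spot of point pump_on_end moves it
- pump_on_end (a point): spot to press on the blue (circulation pump) rocker: top face of its paddle (60 x 32 x 10 mm, long along the cleaner's x), 24 mm from the hinge towards the near end with the black stripe. About 162 mm above the bench when off; sinks 10 mm nearly straight down to 152 mm when on. Its x axis runs along the paddle away from the near end and tilts with it (13 degrees)
- start (a joint): green start push button: joint value in m, 0 = out, 0.006 = fully down; a spring returns it. It begins to move at about 1.5 N and is fully down at about 5 N
- start_top (a point): centre of the top face of the green start button, a cap of 34 mm diameter in a round aluminium housing of 50 mm diameter; the cap stands 10 mm above the housing, and this point is 160 mm above the bench when out and 154 mm when fully down
- stop (a joint): red stop push button: joint value in m, 0 = out, 0.006 = fully down; a spring returns it. It begins to move at about 1.5 N and is fully down at about 5 N
- stop_top (a point): centre of the top face of the red stop button, a cap of 34 mm diameter in a round aluminium housing of 50 mm diameter; the cap stands 10 mm above the housing, and this point is 160 mm above the bench when out and 154 mm when fully down. It is not to be pressed
- bush_mid (a point): centre of a loose brass flanged bush standing on the lid, 34 mm across its flange, 35 mm high (top 171 mm above the bench); not part of the job
- bracket_mid (a point): middle of a loose cast aluminium bracket standing on the bench to the left (+y) of the cleaner, base 80 x 60 mm, 80 mm high (this point 35 mm above its foot); not part of the job
- can_mid (a point): centre of a loose orange can standing on the bench to the right (-y) of the cleaner, 60 mm diameter, 140 mm high; not part of the job

How it is judged:
On the way, in this order (a step that is already met when the one before it is completed fails the run):
1. the yellow mains rocker is pushed fully on (value of joint mains above 0.36 rad and value of joint pump below 0.15 rad), for 0.1 s.
2. then the blue pump rocker is pushed fully on (value of joint each of mains, pump above 0.36 rad), for 0.1 s.
3. then the green start button is kept in for 0.8 s with both rockers on (all of step 2 and value of joint start above 0.0045 m), for 0.8 s.
At the end, for the whole second after the job is handed in: Both rockers are on (joint above 0.36 rad of 0.44), the green and red buttons are out (within 1.5 mm), and the bush, bracket and can are within 15 mm of where they stood (all of step 2 and value of joint each of start, stop below 0.0015 m and distance of each of bush_mid, bracket_mid, can_mid from where it was at the start of the episode below 0.015 m); the robot touches nothing.
It fails at once if the red stop button is pressed (over 2 mm) (value of joint stop above 0.002 m).
It fails at once if the blue pump rocker is pushed over (past 0.15 rad) while the yellow mains rocker is not on (value of joint pump above 0.15 rad and value of joint mains below 0.3 rad).
It fails at once if the green start button is pressed (over 3 mm) while a rocker is not on (value of joint start above 0.003 m and value of joint any of mains, pump below 0.3 rad).
It fails at once if the bush, bracket or can is shifted, lifted or knocked over (centre moved over 15 mm) (distance of any of bush_mid, bracket_mid, can_mid from where it was at the start of the episode above 0.015 m).
It also fails if it takes over 48 s, if anything falls off the work surface, if the arm or the gripper's body presses on something with over 40 N, if the wrist force passes 120 N, or if a joint passes its speed limit or range.

## Robot

A 6-joint arm with a two-finger parallel gripper is mounted at the origin on the work surface. World frame = base frame: x ahead of the robot, y to its left, z up, the work surface at z = 0. Lengths are in m, angles in rad, forces in N, time in s.
With the tool pointing down it reaches from about 0.2 to 0.875 m from the base axis. Payload 3.4 kg.
Tool frame: the origin (TCP) lies at the very end of the fingers, on their centre line; the grasp point (between the pads) lies 19 mm behind it (robot.pinch_z is the distance from the TCP to the grasp point, in m); z points along the fingers, y is the line along which they close (so a half turn about z gives the same grasp; the last joint's range is limited). The gripper opens to 94 mm and grips with 3 to 60 N. Pads are 16 mm wide; open, the fingers measure 119 mm over their backs; the gripper's body (75 mm by 177 mm) begins 78 mm behind the grasp point.
Start: joints at [1.005, 0.276, 1.505, -0, 1.361, -0.121], TCP at [0.247, 0.519, 0.205] pointing down, gripper open.
Joint ranges: [-2.89, 2.89], [-0.75, 2.08], [0.22, 2.7], [-1.18, 4.32], [0.11, 2.71], [-2.7, 2.7]. Speed limits (rad/s): [2.57, 2.57, 3.14, 3.14, 3.14, 3.14].

## Interface

Orientations are given as a unit quaternion [x, y, z, w].
In Python, from bench import robot gives the robot as it stands.
- The arm moves only by the tool step_arm, never from a script. Its argument "motion" is a list of rows, each an object with "jaw": the finger opening in m, from 0 to 0.094; "xyz": the shift along the tool's x, y, z in m, a list of three; "rotation": the turn, a rotation vector about the tool's x, y, z in rad, a list of three. In form: [{"jaw": jaw, "xyz": [x, y, z], "rotation": [rx, ry, rz]}, ...]. A call has 1 to 12 rows; each row shifts and turns the commanded pose from where the row before left it, along the tool's axes as they then stand; what a row does not reach is not made up. A row lasts 1/10 s, in which the tool goes at most 50 mm and 8.59 degrees, less where a joint would pass 70% of its speed; a pose out of reach is approached as far as the arm can. A call is refused whole if a number of a shift passes 0.05 or a number of a turn 0.15, either way. A call with a gripper value outside its range is refused whole. The fingers move at their own pace and stop on an object; "squeeze" is the grip in N (left out, the last holds). Time passes only in rows, so rows that do not move let the fingers close. It gives the time, the measured TCP pose, the force, the opening and the grip force at its end, in the units of the state.
- robot.get_state(): the state, without advancing time (a new reading comes with each control period).
- robot.grab_frame(name): name is "scene" or "top" or "wrist"; returns the picture (480x640x3 uint8, red, green, blue); there is no depth.
- robot.camera_info(name): a dict with "fx", "fy", "cx", "cy" (pixels), "R" (3x3) and "t" (3): a world point X has camera coordinates R X + t. Camera axes: x right, y down, z forward; pixel columns grow to the right and rows downward; lengths in m; the calibration is good to about 2 mm. A picture is of the moment at which its call begins: read the wrist's pose just before it. camera_info takes no time and is no camera call; for the wrist camera it gives the pose at the moment of the call.
- robot.hand_in(): hands the job in; it is judged then, once.
Trained networks look in the newest picture that a camera, given by its name, has taken for a name from the list of things; names that differ only in an ending like _2 or _b are one class to them, and where a whole thing is asked for, a point or a joint stands for the part that bears it (a point fixed in the world has none). Each returns a list of dicts, best first, with "p" (0 to 1); they miss things now and then, are a little off and sometimes report something else, mostly with a low value. They report only what shows in the picture. A call takes as long as a camera call.
- robot.search_frame(camera, name): "bbox" ([left, top, right, bottom] in pixels, round what is visible of it).
- robot.regions_of(camera, name): "pixels" (480x640 bool, what is visible of it) and "bbox" ([left, top, right, bottom] in pixels, round what is visible of it).
- robot.place_of(camera, name): "centre" ([row, column] in pixels: a listed point, or the origin of a listed thing).
The state is a dict: "time": time; "joint_pos": joint angles; "joint_vel": joint speeds; "joint_efforts": joint torques, N m; "tcp_pos": TCP position; "tcp_rot": TCP orientation; "ft_force": force on the tool from outside, world axes, zero at the start; "moment": the same for the moment, N m; "width": finger opening in m; "gripper_force": force on a finger pad.
Only numpy, scipy, OpenCV 4.12 (cv2) and the standard library are available. Lean on these libraries where they do the work, as an engineer would, in place of code of your own. Each camera call takes 0.05 s, during which the arm holds its last target. There are 200 camera calls.

## Working session

There is one attempt and no reset: what is moved stays moved. The work goes in short steps, Python scripts to look and compute and a tool call to move; the robot and the scene stay as the last step left them, time stands still between calls to the robot, and variables do not carry over. Pictures are saved under pics/ and viewed, at most 10 in all, crops included, and the job is handed in when it is done.

Besides the shell and the picture viewer there is one more tool, called after ">>>" as name([rows], argument=value, ...), one row to a line, values as JSON. step_arm: Moves the arm, as the interface text tells. Its arguments: {"type":"object","properties":{"motion":{"type":"array","items":{"type":"object","properties":{"jaw":{"type":"number"},"xyz":{"type":"array","items":{"type":"number"}},"rotation":{"type":"array","items":{"type":"number"}}}}},"squeeze":{"type":"number"}},"required":["motion"]}

```bash
mkdir -p pics
cat > h.py <<'E'
import numpy as np, cv2
from bench import robot
def ray(cam,rc,z):
    c=robot.camera_info(cam);R=np.array(c["R"]);t=np.array(c["t"])
    d=R.T@np.array([(rc[1]-c["cx"])/c["fx"],(rc[0]-c["cy"])/c["fy"],1]);o=-R.T@t
    return o+d*(z-o[2])/d[2]
E
python3 - <<'E'
from h import *
ims=[]
for cam in("top","scene"):
    im=robot.grab_frame(cam)
    cv2.imwrite(f"pics/{cam}0.png",im[:,:,::-1])
    for n,z in(("mains_on_end",.162),("pump_on_end",.162),("start_top",.16),("stop_top",.16),("bush_mid",.153),("can_mid",.07),("bracket_mid",.035)):
        r=robot.place_of(cam,n)
        print(cam,n,[(np.round(q["centre"]).tolist(),round(q["p"],2),ray(cam,q["centre"],z).round(3).tolist()) for q in r[:2]])
s=robot.get_state();print(s["time"],s["tcp_pos"],s["tcp_rot"],s["ft_force"])
E
```

```text
top mains_on_end []
top pump_on_end [([261.0, 335.0], 0.72, [0.517, -0.01, 0.162])]
top start_top [([252.0, 294.0], 0.61, [0.534, 0.08, 0.16])]
top stop_top [([244.0, 370.0], 0.51, [0.556, -0.085, 0.16])]
top bush_mid [([265.0, 231.0], 0.63, [0.503, 0.213, 0.153]), ([202.0, 366.0], 0.62, [0.649, -0.075, 0.153])]
top can_mid [([245.0, 463.0], 0.6, [0.569, -0.313, 0.07])]
top bracket_mid [([244.0, 461.0], 0.69, [0.576, -0.318, 0.035]), ([266.0, 233.0], 0.57, [0.51, 0.231, 0.035])]
scene mains_on_end []
scene pump_on_end [([219.0, 295.0], 0.88, [0.521, -0.002, 0.162]), ([207.0, 336.0], 0.31, [0.536, 0.076, 0.162])]
scene start_top []
scene stop_top [([253.0, 264.0], 0.81, [0.554, -0.086, 0.16]), ([221.0, 294.0], 0.63, [0.522, -0.006, 0.16])]
scene bush_mid [([291.0, 300.0], 0.88, [0.65, -0.07, 0.153]), ([204.0, 395.0], 0.72, [0.584, 0.177, 0.153])]
scene can_mid [([351.0, 160.0], 0.94, [0.581, -0.314, 0.07])]
scene bracket_mid [([202.0, 396.0], 0.69, [0.508, 0.25, 0.035])]
0.8 [0.24743242 0.51908207 0.20550387] [2.20577416e-01 9.75369469e-01 5.55790831e-05 1.23058549e-05] [-0.56899759  0.15343644 -0.49578351]
```

View pics/top0.png

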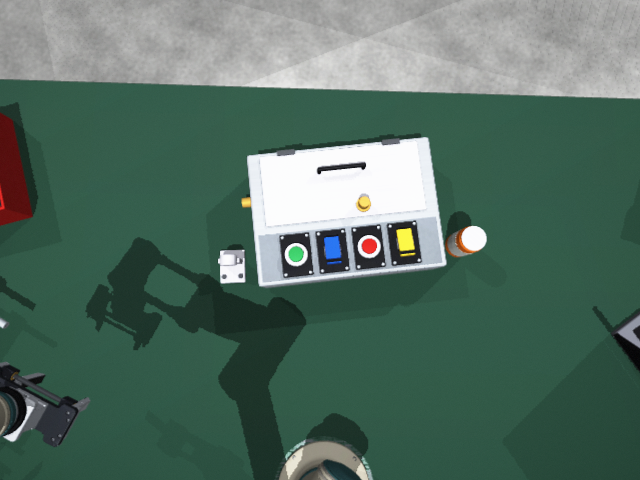

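View pics/scene0.png

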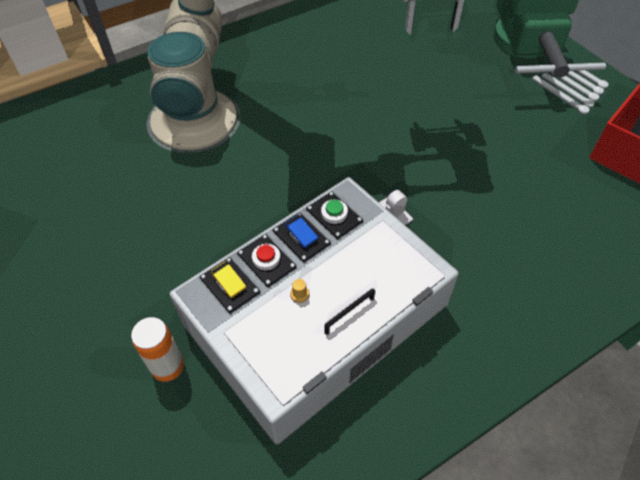

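The top picture shows green (295,253), blue (333,250), red (369,246) and yellow (406,242), left to right. The bush is at (363,203), the can at (468,240) and the bracket at (232,265). The scene picture shows the same order. Next I'll refine with colour centroids and a rigid fit.

```bash
cat > fit.py <<'E'
from h import *
from scipy.optimize import least_squares
# colour blobs (hue range) -> centroid near the expected pixel
spec={"start":((45,80),120,(0,.16)),"pump":((105,125),40,(0,.157)),"stop":((-8,8),-40,(0,.16)),"mains":((24,34),-120,(0,.157))}
near={"top":{"start":(295,253),"pump":(333,250),"stop":(369,246),"mains":(406,242)},"scene":{"start":(335,208),"pump":(303,232),"stop":(265,254),"mains":(229,281)}}
obs=[]
for cam in near:
    hsv=cv2.cvtColor(cv2.imread(f"pics/{cam}0.png"),cv2.COLOR_BGR2HSV).astype(int)
    h=(hsv[...,0]+20)%180-20
    for n,(hr,y,(x,z)) in spec.items():
        m=(h>=hr[0])&(h<=hr[1])&(hsv[...,1]>140)&(hsv[...,2]>90)
        u,v=near[cam][n]; k=np.zeros_like(m);k[v-22:v+23,u-22:u+23]=1
        r,c=np.nonzero(m&k); p=ray(cam,(r.mean(),c.mean()),z)
        obs.append((n,y,p));print(cam,n,len(r),p.round(4))
def model(q,x,y):
    c,s=np.cos(q[2]),np.sin(q[2]);return np.array([q[0]+c*x-s*y,q[1]+s*x+c*y])
f=least_squares(lambda q:np.concatenate([model(q,-.09,y/1e3)-p[:2] for n,y,p in obs]),[.63,0,0],loss="soft_l1",f_scale=.003)
print(f.x,(f.fun*1e3).round(1))
for n,x,y in(("mains_on_end",-.114,-.12),("pump_on_end",-.114,.04),("start",-.09,.12),("stop",-.09,-.04)):
    print(n,model(f.x,x,y).round(4))
E
python3 fit.py
```

```text
top start 162 [0.5302 0.0752 0.16  ]
top pump 376 [ 0.543 -0.003  0.157]
top stop 169 [ 0.5513 -0.0821  0.16  ]
top mains 373 [ 0.5649 -0.1614  0.157 ]
scene start 167 [0.5334 0.074  0.16  ]
scene pump 498 [ 0.5481 -0.0038  0.157 ]
scene stop 225 [ 0.5553 -0.084   0.16  ]
scene mains 575 [ 0.5696 -0.1618  0.157 ]
[ 0.63841437 -0.03041978  0.14414268] [ 1.9  0.2  0.6 -0.8  3.8 -0.9  1.7 -0.7 -1.3  1.4 -4.5  0.1 -0.2  1.1
 -3.  -0.3]
mains_on_end [ 0.5428 -0.1656]
pump_on_end [ 0.5199 -0.0072]
start [0.5321 0.0754]
stop [ 0.5551 -0.0829]
```

>>> step_arm([
  {"jaw": 0,"xyz": [-0.031,-0.027,0],"rotation": [0,0,0]},
  {"jaw": 0,"xyz": [-0.031,-0.027,0],"rotation": [0,0,0]},
  {"jaw": 0,"xyz": [-0.031,-0.027,0],"rotation": [0,0,0]},
  {"jaw": 0,"xyz": [-0.031,-0.027,0],"rotation": [0,0,0]},
  {"jaw": 0,"xyz": [-0.031,-0.027,0],"rotation": [0,0,0]},
  {"jaw": 0,"xyz": [-0.031,-0.027,0],"rotation": [0,0,0]},
  {"jaw": 0,"xyz": [-0.031,-0.027,0],"rotation": [0,0,0]},
  {"jaw": 0,"xyz": [-0.031,-0.027,0],"rotation": [0,0,0]},
  {"jaw": 0,"xyz": [-0.031,-0.027,0],"rotation": [0,0,0]},
  {"jaw": 0,"xyz": [-0.031,-0.027,0],"rotation": [0,0,0]},
  {"jaw": 0,"xyz": [-0.031,-0.027,0],"rotation": [0,0,0]},
  {"jaw": 0,"xyz": [-0.031,-0.027,0],"rotation": [0,0,0]},
])

```text
time: 2.0
tcp_pos: [0.4443, 0.0649, 0.2058]
tcp_rot: [0.221, 0.975, 0.0, 0.0]
ft_force: [-0.0, 1.2, 1.2]
width: 0.002
gripper_force: 0.0
```

>>> step_arm([
  {"jaw": 0,"xyz": [-0.031,-0.027,0],"rotation": [0,0,0]},
  {"jaw": 0,"xyz": [-0.031,-0.027,0],"rotation": [0,0,0]},
  {"jaw": 0,"xyz": [-0.031,-0.027,0],"rotation": [0,0,0]},
  {"jaw": 0,"xyz": [-0.031,-0.027,0],"rotation": [0,0,0]},
  {"jaw": 0,"xyz": [-0.031,-0.027,0],"rotation": [0,0,0]},
  {"jaw": 0,"xyz": [-0.031,-0.027,0],"rotation": [0,0,0]},
  {"jaw": 0,"xyz": [0,0,0],"rotation": [0,0,0]},
  {"jaw": 0,"xyz": [0,0,0],"rotation": [0,0,0]},
])

```text
time: 2.8
tcp_pos: [0.5418, -0.1601, 0.2049]
tcp_rot: [0.221, 0.975, 0.0, -0.001]
ft_force: [0.5, 0.8, -0.4]
width: 0.0005
gripper_force: 0.0
```

```bash
cat > look.py <<'E'
import sys
from h import *
n,k=sys.argv[1],sys.argv[2]
s=robot.get_state();im=robot.grab_frame("wrist");cv2.imwrite(f"pics/{k}.png",im[:,:,::-1])
for m in sys.argv[1].split(","):
    z=.162 if "end" in m else .16
    print(m,[(np.round(q["centre"]).tolist(),round(q["p"],2),ray("wrist",q["centre"],z).round(4).tolist()) for q in robot.place_of("wrist",m)[:2]])
c=robot.camera_info("wrist");p=np.array(c["R"])@(np.array(s["tcp_pos"]))+c["t"]
print("tcp",s["tcp_pos"],"px",c["fx"]*p[0]/p[2]+c["cx"],c["fy"]*p[1]/p[2]+c["cy"])
E
python3 look.py mains_on_end,stop_top,pump_on_end w1
```

```text
mains_on_end [([273.0, 314.0], 0.93, [0.5421, -0.1653, 0.162])]
stop_top [([227.0, 459.0], 0.74, [0.5526, -0.0824, 0.16])]
pump_on_end [([106.0, 581.0], 0.92, [0.5196, -0.0061, 0.162])]
tcp [ 0.54182357 -0.16014541  0.20493937] px 321.35065522949935 300.67323650772965
```

View pics/w1.png

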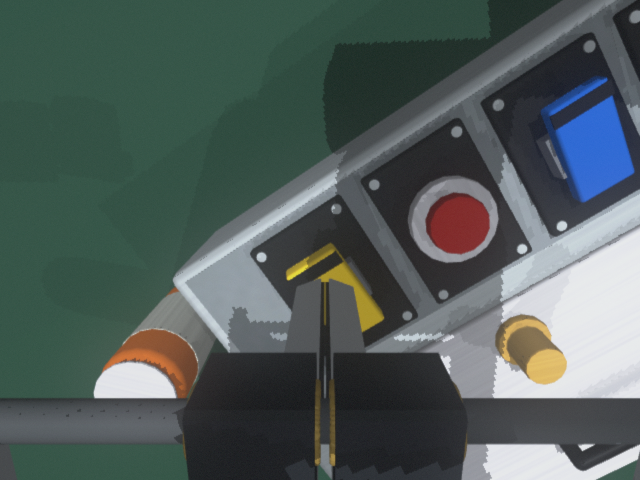

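The wrist view agrees with the fit to within 1 mm: yellow paddle at (335,285) with its stripe at (314,262), red at (459,222), blue at (590,150). Now pressing yellow.

>>> step_arm([
  {"jaw": 0,"xyz": [0,-0.005,0.01],"rotation": [0,0,0]},
  {"jaw": 0,"xyz": [0,0,0.015],"rotation": [0,0,0]},
  {"jaw": 0,"xyz": [0,0,0.012],"rotation": [0,0,0]},
  {"jaw": 0,"xyz": [0,0,0.005],"rotation": [0,0,0]},
  {"jaw": 0,"xyz": [0,0,0.004],"rotation": [0,0,0]},
  {"jaw": 0,"xyz": [0,0,0.004],"rotation": [0,0,0]},
  {"jaw": 0,"xyz": [0,0,0.003],"rotation": [0,0,0]},
  {"jaw": 0,"xyz": [0,0,0.001],"rotation": [0,0,0]},
  {"jaw": 0,"xyz": [0,0,0],"rotation": [0,0,0]},
  {"jaw": 0,"xyz": [0,0,0],"rotation": [0,0,0]},
])

```text
time: 4.0
tcp_pos: [0.5394, -0.1643, 0.1529]
tcp_rot: [0.221, 0.975, -0.0, -0.0]
ft_force: [-4.6, 0.5, 8.7]
width: 0.0004
gripper_force: 4.7
```

>>> step_arm([
  {"jaw": 0,"xyz": [0,0,0.001],"rotation": [0,0,0]},
  {"jaw": 0,"xyz": [0,0,0.001],"rotation": [0,0,0]},
  {"jaw": 0,"xyz": [0,0,0],"rotation": [0,0,0]},
])

```text
time: 4.3
tcp_pos: [0.5394, -0.1643, 0.1526]
tcp_rot: [0.22, 0.975, -0.0, 0.001]
ft_force: [-7.4, 2.5, 16.6]
width: 0.0004
gripper_force: 9.0
```

>>> step_arm([
  {"jaw": 0,"xyz": [0,0,-0.01],"rotation": [0,0,0]},
  {"jaw": 0,"xyz": [0,0,-0.02],"rotation": [0,0,0]},
  {"jaw": 0,"xyz": [0,0,-0.02],"rotation": [0,0,0]},
  {"jaw": 0,"xyz": [0.022,0.033,0],"rotation": [0,0,0]},
  {"jaw": 0,"xyz": [0.022,0.033,0],"rotation": [0,0,0]},
  {"jaw": 0,"xyz": [0.022,0.033,0],"rotation": [0,0,0]},
  {"jaw": 0,"xyz": [0.022,0.033,0],"rotation": [0,0,0]},
  {"jaw": 0,"xyz": [0,0,0],"rotation": [0,0,0]},
  {"jaw": 0,"xyz": [0,0,0],"rotation": [0,0,0]},
])

```text
time: 5.2
tcp_pos: [0.518, -0.0067, 0.1998]
tcp_rot: [0.22, 0.976, -0.0, 0.001]
ft_force: [-0.1, 0.1, -0.9]
width: 0.0004
gripper_force: 0.0
```

```bash
python3 look.py pump_on_end,start_top w2
python3 - <<'E'
from h import *
im=robot.grab_frame("scene")
cv2.imwrite("pics/s2.png",np.hstack([cv2.resize(cv2.imread("pics/w2.png"),(400,300)),cv2.resize(im[170:320,180:380,::-1],(400,300))]))
E
```

```text
pump_on_end [([276.0, 325.0], 0.58, [0.5208, -0.0091, 0.162]), ([76.0, 610.0], 0.51, [0.4876, 0.1572, 0.162])]
start_top [([231.0, 476.0], 0.67, [0.5333, 0.0736, 0.16])]
tcp [ 0.51797292 -0.00672553  0.19976273] px 327.7441054299692 298.17112715245906
```

View pics/s2.png

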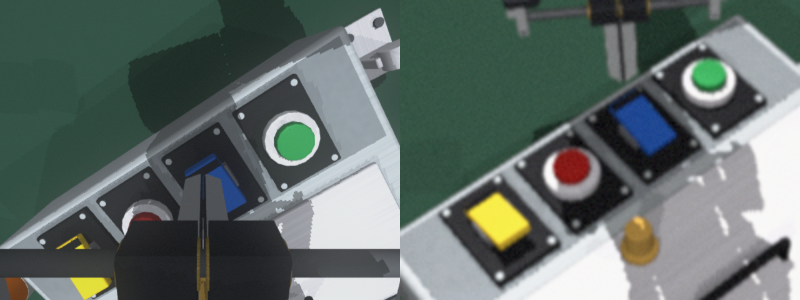

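In the crop on the right, yellow at (497,222) now tilts the other way, so it is on. Blue at (640,125) is still off, and the TCP is over its near end. Pressing blue.

>>> step_arm([
  {"jaw": 0,"xyz": [0,0,0.015],"rotation": [0,0,0]},
  {"jaw": 0,"xyz": [0,0,0.015],"rotation": [0,0,0]},
  {"jaw": 0,"xyz": [0,0,0.006],"rotation": [0,0,0]},
  {"jaw": 0,"xyz": [0,0,0.004],"rotation": [0,0,0]},
  {"jaw": 0,"xyz": [0,0,0.004],"rotation": [0,0,0]},
  {"jaw": 0,"xyz": [0,0,0.003],"rotation": [0,0,0]},
  {"jaw": 0,"xyz": [0,0,0.002],"rotation": [0,0,0]},
  {"jaw": 0,"xyz": [0,0,0.001],"rotation": [0,0,0]},
  {"jaw": 0,"xyz": [0,0,0],"rotation": [0,0,0]},
  {"jaw": 0,"xyz": [0,0,0],"rotation": [0,0,0]},
])

```text
time: 6.4
tcp_pos: [0.5172, -0.0079, 0.1524]
tcp_rot: [0.22, 0.975, -0.001, 0.001]
ft_force: [-6.1, -1.8, 17.1]
width: 0.0006
gripper_force: 8.7
```

>>> step_arm([
  {"jaw": 0,"xyz": [0,0,-0.01],"rotation": [0,0,0]},
  {"jaw": 0,"xyz": [0,0,-0.02],"rotation": [0,0,0]},
  {"jaw": 0,"xyz": [0,0,-0.02],"rotation": [0,0,0]},
  {"jaw": 0,"xyz": [0.007,0.027,0],"rotation": [0,0,0]},
  {"jaw": 0,"xyz": [0.007,0.027,0],"rotation": [0,0,0]},
  {"jaw": 0,"xyz": [0.007,0.027,0],"rotation": [0,0,0]},
  {"jaw": 0,"xyz": [0,0,0],"rotation": [0,0,0]},
  {"jaw": 0,"xyz": [0,0,0],"rotation": [0,0,0]},
])

```text
time: 7.2
tcp_pos: [0.5335, 0.0751, 0.1995]
tcp_rot: [0.22, 0.976, -0.0, 0.0]
ft_force: [-0.2, -0.2, -0.1]
width: 0.0006
gripper_force: 0.0
```

```bash
python3 look.py start_top w3
python3 - <<'E'
from h import *
im=robot.grab_frame("scene")
cv2.imwrite("pics/s3.png",np.hstack([cv2.resize(cv2.imread("pics/w3.png"),(400,300)),cv2.resize(im[170:320,180:380,::-1],(400,300))]))
E
```

```text
start_top [([268.0, 321.0], 0.76, [0.5316, 0.0729, 0.16])]
tcp [0.5335124  0.07511379 0.19951212] px 326.65136420628676 299.0363721330666
```

View pics/s3.png

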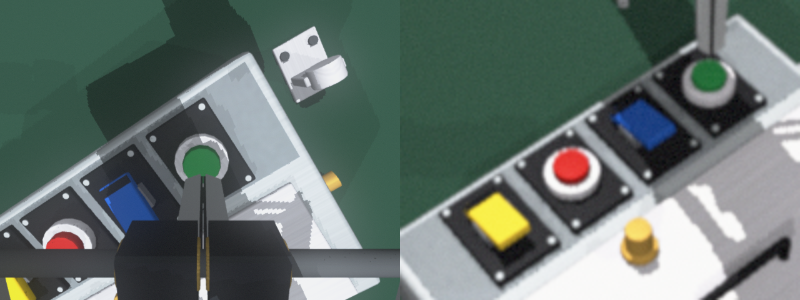

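Both rockers (yellow at (497,222), blue at (645,125) in the right crop) are tilted to on, and the tool is over green at (708,75). Pressing green.

>>> step_arm([
  {"jaw": 0,"xyz": [0,-0.001,0.015],"rotation": [0,0,0]},
  {"jaw": 0,"xyz": [0,0,0.015],"rotation": [0,0,0]},
  {"jaw": 0,"xyz": [0,0,0.007],"rotation": [0,0,0]},
  {"jaw": 0,"xyz": [0,0,0.004],"rotation": [0,0,0]},
  {"jaw": 0,"xyz": [0,0,0.003],"rotation": [0,0,0]},
  {"jaw": 0,"xyz": [0,0,0.002],"rotation": [0,0,0]},
  {"jaw": 0,"xyz": [0,0,0.001],"rotation": [0,0,0]},
  {"jaw": 0,"xyz": [0,0,0],"rotation": [0,0,0]},
])

```text
time: 8.15
tcp_pos: [0.5322, 0.0732, 0.1542]
tcp_rot: [0.22, 0.975, -0.001, 0.0]
ft_force: [-5.1, -2.5, 8.9]
width: 0.0002
gripper_force: 4.7
```

>>> step_arm([
  {"jaw": 0,"xyz": [0,0,0.001],"rotation": [0,0,0]},
  {"jaw": 0,"xyz": [0,0,0],"rotation": [0,0,0]},
  {"jaw": 0,"xyz": [0,0,0],"rotation": [0,0,0]},
  {"jaw": 0,"xyz": [0,0,0],"rotation": [0,0,0]},
  {"jaw": 0,"xyz": [0,0,0],"rotation": [0,0,0]},
  {"jaw": 0,"xyz": [0,0,0],"rotation": [0,0,0]},
  {"jaw": 0,"xyz": [0,0,0],"rotation": [0,0,0]},
  {"jaw": 0,"xyz": [0,0,0],"rotation": [0,0,0]},
  {"jaw": 0,"xyz": [0,0,0],"rotation": [0,0,0]},
  {"jaw": 0,"xyz": [0,0,0],"rotation": [0,0,0]},
  {"jaw": 0,"xyz": [0,0,0],"rotation": [0,0,0]},
  {"jaw": 0,"xyz": [0,0,0],"rotation": [0,0,0]},
])

```text
time: 9.35
tcp_pos: [0.5322, 0.0732, 0.1541]
tcp_rot: [0.22, 0.975, -0.001, 0.001]
ft_force: [-6.4, -3.1, 12.9]
width: 0.0007
gripper_force: 6.9
```

>>> step_arm([
  {"jaw": 0,"xyz": [0,0,0],"rotation": [0,0,0]},
  {"jaw": 0,"xyz": [0,0,0],"rotation": [0,0,0]},
  {"jaw": 0,"xyz": [0,0,0],"rotation": [0,0,0]},
  {"jaw": 0,"xyz": [0,0,-0.01],"rotation": [0,0,0]},
  {"jaw": 0,"xyz": [0,0,-0.02],"rotation": [0,0,0]},
  {"jaw": 0,"xyz": [0,0,-0.03],"rotation": [0,0,0]},
  {"jaw": 0,"xyz": [0,0,-0.03],"rotation": [0,0,0]},
  {"jaw": 0,"xyz": [0,0,0],"rotation": [0,0,0]},
  {"jaw": 0,"xyz": [0,0,0],"rotation": [0,0,0]},
])

```text
time: 10.25
tcp_pos: [0.5334, 0.0743, 0.242]
tcp_rot: [0.221, 0.975, 0.001, 0.001]
ft_force: [-0.0, -0.4, -1.4]
width: 0.0004
gripper_force: 0.0
```

Run:
```python
from h import *
im=robot.grab_frame("scene")
cv2.imwrite("pics/s4.png",cv2.resize(im[150:400,100:450,::-1],(800,571)))
```

```text
(no output)
```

View pics/s4.png

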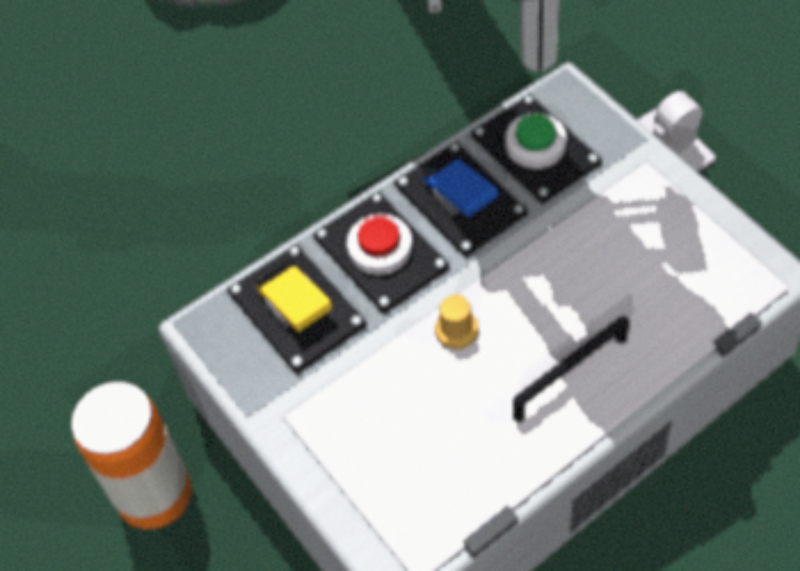

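Yellow (297,297) and blue (462,187) are on, and green (536,130) is back out. Bush, bracket and can are where they stood, and the tool is clear.

```bash
python3 -c "
from bench import robot
print(robot.hand_in())"
```

```text
the job is handed in; nothing more can be done
None
```

I handed the job in at about 10 s of the 48 s limit: the mains rocker was pushed on, then the pump rocker, then the start button was held in for over a second and released; the last picture shows both rockers on and the loose parts unmoved, but the hand-in returned no verdict.

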